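# Size a bushing on the taper gauge and put it in its stock bin

## Robot

A 7-joint arm with a two-finger parallel gripper is mounted at the origin on the work surface. World frame = base frame: x ahead of the robot, y to its left, z up, the work surface at z = 0. Lengths are in m, angles in degrees, forces in N, time in s.
With the tool pointing down it reaches from about 0.425 to 0.975 m from the base axis. Payload 16.7 kg.
Tool frame: the origin (TCP) lies midway between the tips of the shut fingers; the grasp point (between the pads) lies 19 mm behind it; z points along the fingers, y is the line along which they close (so a half turn about z gives the same grasp; the last joint's range is limited). The gripper opens to 85 mm and grips with 20 to 120 N. Pads are 22 mm wide; open, the fingers measure 114 mm over their backs; the gripper's body (76 mm by 85 mm) begins 54 mm behind the grasp point. The pads swing forward as they close: fully open they stand 13 mm farther back than shut.
Start: joints at [-83.795, 24.414, 4.234, 92.017, -1.954, 63.644, -3.845], TCP at [0.172, 0.653, 0.231] pointing down, gripper open.
Joint ranges: [-163.25, 163.25], [-28.42, 122.38], [-70.27, 78.77], [12.13, 141.07], [-58.53, 238.53], [9.26, 117.41], [-156.51, 156.51]. Speed limits (degrees/s): [108.29, 108.29, 136.94, 136.94, 172.46, 172.46, 172.46].

## Interface

Orientations are given as [roll, pitch, yaw] about the fixed x, y, z axes, in that order (R = Rz(yaw) Ry(pitch) Rx(roll)).
In Python, from cell import * gives the robot as it stands. The module is installed in compiled form; this text tells all that it offers.
- The arm moves only by the shell command python3 -m handwheel 'ROWS' [OPENING] [FORCE]. ROWS is JSON, a list of rows, each an object with "xyz": the shift along the tool's x, y, z in mm, a list of three; "twist": the turn, a rotation vector about the tool's x, y, z in degrees, a list of three. A call has 1 to 8 rows; each row shifts and turns the commanded pose from where the row before left it, along the tool's axes as they then stand; what a row does not reach is not made up. A row lasts 1/8 s, in which the tool goes at most 62.5 mm and 10.7 degrees, less where a joint would pass 70% of its speed; a pose out of reach is approached as far as the arm can. A call is refused whole if a number of a shift passes 62.5 or a number of a turn 10.7, either way. A call with a gripper value outside its range is refused whole. OPENING is the opening, from -1 (shut) to 1 (fully open), set as the call begins (- or left out, the last holds). The fingers move at their own pace and stop on an object; FORCE is the grip in N (left out, the last holds). Time passes only in rows, so rows that do not move let the fingers close. It gives the time, the measured TCP pose, the force, the opening and the grip force at its end, in the units of the state.
- sense(): the state, without advancing time (a new reading comes with each control period).
- camera(name): name is "side" or "top"; returns (picture, depth): 480x640x3 uint8, red, green, blue; 480x640 float32, m along the optical axis (not along the pixel's ray), 0 where there is no reading.
- camera_model(name): a dict with "K" (3x3 intrinsics, pixels), "rvec" (rotation vector, rad) and "tvec" (3), from world to camera coordinates, as OpenCV has them. Camera axes: x right, y down, z forward; pixel columns grow to the right and rows downward; lengths in m; the calibration is good to about 2 mm. A picture is of the moment at which its call begins. camera_model takes no time and is no camera call.
- finish_job(): hands the job in; it is judged then, once.
The state is a dict: "clock": time; "q": joint angles; "joint_vel": joint speeds; "joint_efforts": joint torques, N m; "tool_pos": TCP position; "tcp_rot": TCP orientation; "ft_force": force on the tool from outside, world axes, zero at the start; "moment": the same for the moment, N m; "gripper_width": finger opening in m; "grip_force": force on a finger pad.
Only numpy, scipy, OpenCV 4.12 (cv2) and the standard library are available. Lean on these libraries where they do the work, as an engineer would, in place of code of your own. Each camera call takes 0.05 s, during which the arm holds its last target. There are 200 camera calls.

## Task

Find out the bore of the flanged steel bushing that stands on the green pad: slide it down over the taper gauge under control, without dropping it, and press it lightly, level, until it sits firmly home and will go no further. Never lean hard on the gauge. See which coloured band its lower rim stops on, then lift it off and lay it flat in the stock bin of that colour, leaving the two bushings on the black mat, the wrench and the grease tub where they are.

Things in the scene. Friction and masses are not known exactly. Their poses are not given: they have to be found in the camera images.
- gauge: taper bore gauge bolted down: grey foot 100 mm across, 12 mm high, carrying an upright steel taper, 46 mm in diameter at 12 mm above the table, narrowing by 2 mm every 7 mm of height to 29 mm at 71 mm, then a nose. Push on it with 7 to 11 N, never over 12 N; taper and bushings are oiled and do not jam; a bushing comes off with a light pull. Origin on the taper's axis at table height, z up
- gauge_bands (a point): point on the taper's axis 47 mm above the table, at the middle of the bands: blue from 28 to 38 mm above the table, yellow 42 to 52 mm, red 56 to 66 mm, bare steel between. Fully home, a bushing's lower rim stops near mid-band: 32 mm bore red, 61 mm up; 36 mm yellow, 47 mm; 40 mm blue, 33 mm
- gauge_tip (a point): tip of the gauge's nose, on the axis, 80 mm above the table; the nose is a steep cone, 12 mm across at the tip and 29 mm at 9 mm below it. A bushing held 1 mm off the axis stops about 7 mm too high; let go, it centres itself, and sits level when pressed evenly on both sides of its flange or upper rim
- pad: green plastic pad, fixed, 95 x 95 mm, 3 mm thick; the bushing to be sized stands on it (within 12 mm of its middle). Origin under its middle, at table height
- wait: black rubber mat, fixed, 95 mm (its x) by 185 mm (its y), 3 mm thick; the two other bushings wait on it, about 45 mm either side of the middle. Origin under its middle, at table height
- bush_a_mid (a point): loose steel flanged bushing, standing on its flange: 24 mm high, outside diameter 54 mm, with a flange 68 mm across and 5 mm thick at its lower end. Its bore is 32, 36 or 40 mm, one of each among the three bushings, not told which. This point is its centre, 12 mm above its lower rim; z is its axis. Weighs 200 to 300 g
- bush_b_mid (a point): loose steel flanged bushing, standing on its flange: 24 mm high, outside diameter 54 mm, with a flange 68 mm across and 5 mm thick at its lower end. Its bore is 32, 36 or 40 mm, one of each among the three bushings, not told which. This point is its centre, 12 mm above its lower rim; z is its axis. Weighs 200 to 300 g
- bush_c_mid (a point): loose steel flanged bushing, standing on its flange: 24 mm high, outside diameter 54 mm, with a flange 68 mm across and 5 mm thick at its lower end. Its bore is 32, 36 or 40 mm, one of each among the three bushings, not told which. This point is its centre, 12 mm above its lower rim; z is its axis. Weighs 200 to 300 g
- bin_red: red open stock bin, fixed on a steel carrier with the two others: outside 120 x 120 mm, 36 mm high, walls and floor 3 mm thick. Origin under its middle, 4 mm above the table, so its inner floor lies 7 mm and its rim 40 mm above the table
- bin_yellow: yellow open stock bin, fixed on a steel carrier with the two others: outside 120 x 120 mm, 36 mm high, walls and floor 3 mm thick. Origin under its middle, 4 mm above the table, so its inner floor lies 7 mm and its rim 40 mm above the table
- bin_blue: blue open stock bin, fixed on a steel carrier with the two others: outside 120 x 120 mm, 36 mm high, walls and floor 3 mm thick. Origin under its middle, 4 mm above the table, so its inner floor lies 7 mm and its rim 40 mm above the table
- wrench_mid (a point): steel wrench 150 mm long lying on the table; leave alone. Point at the middle of its underside; its x runs along it
- tub_mid (a point): orange grease tub with black lid, 60 mm across, 60 mm high; leave alone. Point at its centre
There are look-alikes about, which are no part of the job. What is shaped like the part that bears bush_a_mid but orange or red is not meant.

How it is judged:
By the outcome, as a careful person would: the job done as asked, in the order asked, and still so for the second after the job is handed in, with the robot touching nothing.
It also fails if it takes over 48 s, if anything falls off the work surface, if the arm or the gripper's body presses on something with over 40 N, if the wrist force passes 120 N, or if a joint passes its speed limit or range.

## Working session

There is one attempt and no reset: what is moved stays moved. The work goes in short steps, Python scripts to look and compute and a shell command to move; the robot and the scene stay as the last step left them, time stands still between calls to the robot, and variables do not carry over. Pictures are saved under pics/ and viewed, at most 10 in all, crops included, and the job is handed in when it is done.

```bash
mkdir -p pics; cat > h.py <<'E'
from cell import *
import numpy as np, cv2
def snap(n,f):
    p,d=camera(n); cv2.imwrite('pics/'+f+'.png',p[:,:,::-1]); np.savez('/tmp/'+f,p=p,d=d); return p,d
def cam(n):
    m=camera_model(n); return np.array(m['K'],float),cv2.Rodrigues(np.array(m['rvec'],float))[0],np.array(m['tvec'],float).ravel()
def cloud(n,d):
    K,R,t=cam(n); v,u=np.mgrid[:480,:640]
    c=np.stack([(u-K[0,2])*d/K[0,0],(v-K[1,2])*d/K[1,1],d],-1); return (c-t)@R
def atz(n,u,v,z):
    K,R,t=cam(n); r=R.T@np.linalg.inv(K)@[u,v,1]; o=-R.T@t; return o+r*(z-o[2])/r[2]
def proj(n,P):
    K,R,t=cam(n); c=R@np.array(P,float)+t; return (K@c/c[2])[:2]
E
python3 - <<'E'
from h import *
snap('top','t0'); snap('side','s0'); s=sense(); print(s)
for n in('top','side'):
    K,R,t=cam(n); print(n,K[0,0],-R.T@t,R[2])
E
```

```text
{'clock': 0.1, 'q': array([-83.79536359,  24.44706549,   4.23110489,  92.04581729,
        -1.95292672,  63.64371951,  -3.84322323]), 'joint_vel': array([-0.02174708, -0.00974376,  0.01373296, -0.06741408,  0.01486806,
        0.02230182, -0.00412737]), 'joint_efforts': array([ 8.48594267e-03, -9.51529312e+01,  3.77108261e+00, -4.64396524e+01,
        1.94441836e-02,  6.56970820e-03, -7.60278044e-05]), 'tool_pos': array([0.17202382, 0.65235566, 0.23069005]), 'tcp_rot': array([-1.79935739e+02,  5.17470063e-03,  1.65229940e+02]), 'ft_force': array([ 0.35511984,  0.53388107, -0.17709826]), 'moment': array([-0.05396571, -0.03283253,  0.02798432]), 'grip_force': 0.0, 'gripper_width': 0.08534872546520493}
top 494.92582432296314 [0.40385954 0.01139234 1.00279226] [ 0.12075893 -0.02336732 -0.9924068 ]
side 483.13770330351383 [ 0.43715887 -0.55212103  0.74421965] [ 0.07806563  0.64450568 -0.76060383]
```

View pics/t0.png

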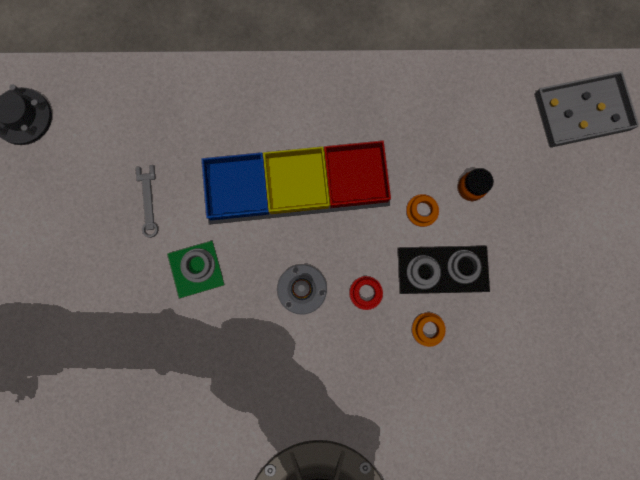

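View pics/s0.png

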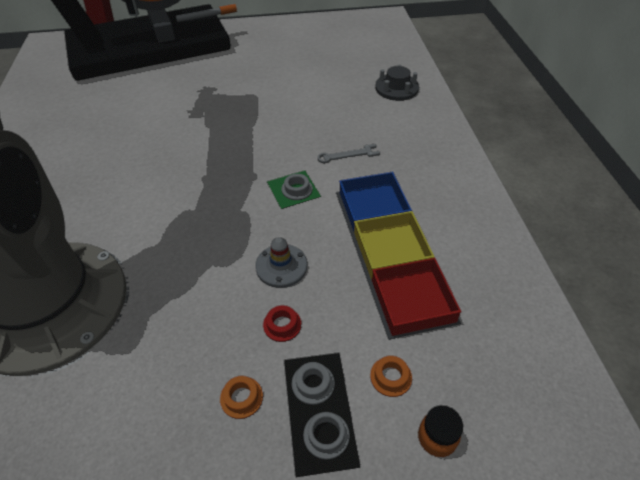

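The top view shows the target bushing on the green pad at about (197,265), the gauge at (302,288), and the bins at (235,186) blue, (297,180) yellow and (358,174) red. The waiting bushings are at (424,271) and (465,266). The side view shows the gauge at (281,258) and the bushing at (296,185).

```bash
python3 - <<'E'
from h import *
for n,f in(('top','t0'),('side','s0')):
    z=np.load('/tmp/'+f+'.npz'); C=cloud(n,z['d']); ok=z['d']>0
    b=atz('top',197,265,.027); g=atz('top',302,288,.012)
    print(n,'pix guess',b.round(4),g.round(4))
    def fit(c,r,lo,hi,rad=None):
        m=ok&(np.hypot(C[...,0]-c[0],C[...,1]-c[1])<r)&(C[...,2]>lo)&(C[...,2]<hi); P=C[m]
        if len(P)<5: return len(P)
        (e,q,a)=cv2.minEnclosingCircle(P[:,:2].astype(np.float32)),P.mean(0),len(P)
        return e,q.round(4),a
    print('bush top',fit(b,.045,.021,.035)); print('flange+',fit(b,.05,.0055,.035))
    print('foot',fit(g,.065,.006,.018)); print('taper',fit(g,.04,.03,.09)); print('tip',fit(g,.04,.072,.09))
    m=ok&(np.hypot(C[...,0]-g[0],C[...,1]-g[1])<.06); print('maxz',C[m][:,2].max())
    m=ok&(np.hypot(C[...,0]-b[0],C[...,1]-b[1])<.06); print('z pct',np.percentile(C[m][:,2],[1,10,50,90,99]))
for c,uv in dict(blue=(236,186),yellow=(297,180),red=(358,174)).items(): print(c,atz('top',*uv,.02).round(3))
# edge-based: scaled crop
p=np.load('/tmp/t0.npz')['p'][:,:,::-1]
a=cv2.resize(p[240:320,160:240],None,fx=5,fy=5,interpolation=3); b=cv2.resize(p[250:330,262:342],None,fx=5,fy=5,interpolation=3)
cv2.imwrite('pics/c0.png',np.clip(np.hstack([a,b])*1.5,0,255))
E
```

```text
top pix guess [0.4822 0.2305 0.027 ] [0.4339 0.0251 0.012 ]
bush top (((0.4844692647457123, 0.2348637729883194), 0.027368877083063126), array([0.4845, 0.2346, 0.026 ]), 344)
flange+ (((0.48324745893478394, 0.23071196675300598), 0.04872546344995499), array([0.4829, 0.232 , 0.0176]), 678)
foot (((0.4285244047641754, 0.03025328554213047), 0.05514858290553093), array([0.4322, 0.0263, 0.0117]), 1548)
taper (((0.43253928422927856, 0.02647732011973858), 0.020564241334795952), array([0.4314, 0.0259, 0.0633]), 348)
tip (((0.4319656789302826, 0.026285532861948013), 0.014441139996051788), array([0.4323, 0.026 , 0.0763]), 143)
maxz 0.08241329649820489
z pct [-0.00378513 -0.00135642  0.00236268  0.02437562  0.02858544]
side pix guess [0.4822 0.2305 0.027 ] [0.4339 0.0251 0.012 ]
bush top (((0.48367902636528015, 0.2330092042684555), 0.028315097093582153), array([0.4833, 0.2315, 0.026 ]), 240)
flange+ (((0.4785251021385193, 0.23201929032802582), 0.04585226997733116), array([0.4829, 0.2264, 0.0176]), 578)
foot (((0.43137291073799133, 0.023980766534805298), 0.05109984427690506), array([0.4317, 0.0126, 0.0122]), 1198)
taper (((0.43151992559432983, 0.022337781265378), 0.020197760313749313), array([0.4319, 0.0147, 0.0579]), 486)
tip (((0.4328327476978302, 0.023262344300746918), 0.014598983339965343), array([0.4316, 0.0211, 0.0765]), 130)
maxz 0.0827662872811345
z pct [-0.00289836 -0.00045752  0.00353466  0.02545452  0.02816949]
blue [0.642 0.155 0.02 ]
yellow [0.652 0.032 0.02 ]
red [ 0.663 -0.092  0.02 ][ WARN:0@0.095] global loadsave.cpp:1063 imwrite_ Unsupported depth image for selected encoder is fallbacked to CV_8U.
```

View pics/c0.png

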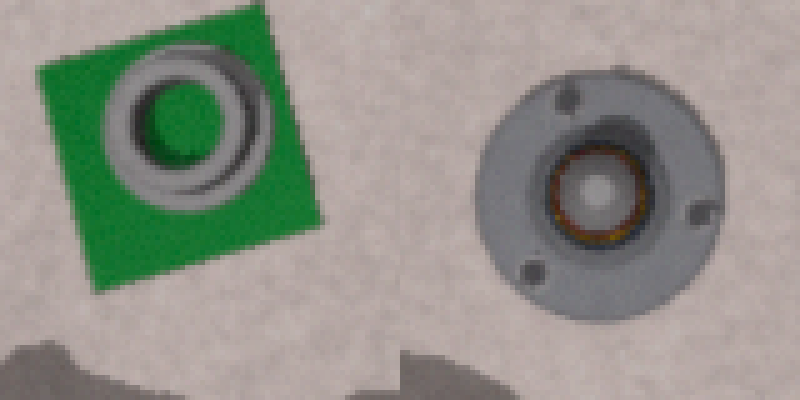

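The crop puts the target's upper ring centre near full-image px (195,264) and the gauge tip near px (301.2,288.4). The side depth agrees to about 2 mm, so I'm starting the approach.

```bash
cat >> h.py <<'E'
from scipy.spatial.transform import Rotation as Ro
def togo(P):
    s=sense(); R=Ro.from_euler('xyz',s['tcp_rot'],degrees=True)
    w=R*Ro.identity(); down=Ro.from_euler('xyz',[180,0,s['tcp_rot'][2]],degrees=True)
    print('t',round(s['clock'],2),'pos',(s['tool_pos']*1e3).round(1),'rpy',s['tcp_rot'].round(2),'F',s['ft_force'].round(1),'w',round(s['gripper_width']*1e3,1),'grip',round(s['grip_force'],1))
    print(' togo mm',(R.inv().apply(np.array(P)-s['tool_pos'])*1e3).round(1),'level twist',(R.inv()*down).as_rotvec(degrees=True).round(2))
E
python3 -m handwheel '[{"xyz":[-25,-20,0]},{"xyz":[-46,-37,0]},{"xyz":[-46,-37,0]},{"xyz":[-46,-37,0]},{"xyz":[-46,-37,0]},{"xyz":[-46,-37,10]},{"xyz":[-46,-37,20]},{"xyz":[-46,-37,20]}]' 1 30
python3 -c "
from h import *
togo([.484,.234,.10])"
```

```text
t 0.1 pos [172.  652.4 230.7] rpy [-1.7994e+02  1.0000e-02  1.6523e+02] F [ 0.4  0.5 -0.2] w 85.3 grip 0.0
 togo mm [-408.3 -324.8  131.1] level twist [-0.06  0.01 -0.  ]invalid input at $[0]: expected keys xyz, twist
```

```bash

python3 -m handwheel '[{"xyz":[-25,-20,0],"twist":[0,0,0]},{"xyz":[-46,-37,0],"twist":[0,0,0]},{"xyz":[-46,-37,0],"twist":[0,0,0]},{"xyz":[-46,-37,0],"twist":[0,0,0]},{"xyz":[-46,-37,0],"twist":[0,0,0]},{"xyz":[-46,-37,10],"twist":[0,0,0]},{"xyz":[-46,-37,20],"twist":[0,0,0]},{"xyz":[-46,-37,20],"twist":[0,0,0]}]' 1 30
python3 -c "
from h import *
togo([.484,.234,.10])"
```

```text
clock: 1.1
tool_pos: [0.4373, 0.2928, 0.1809]
tcp_rot: [180.0, 0.0, 165.2]
ft_force: [0.4, 1.0, -0.4]
gripper_width: 0.0852
grip_force: 0.0
t 1.1 pos [437.3 292.8 180.9] rpy [1.7997e+02 1.0000e-02 1.6524e+02] F [ 0.4  1.  -0.4] w 85.2 grip 0.0
 togo mm [-60.1 -45.   80.9] level twist [0.03 0.01 0.  ]
```

```bash

python3 -m handwheel '[{"xyz":[-30,-22,20],"twist":[0,0,0]},{"xyz":[-20,-15,20],"twist":[0,0,0]},{"xyz":[-10,-8,20],"twist":[0,0,0]},{"xyz":[0,0,15],"twist":[0,0,0]},{"xyz":[0,0,0],"twist":[0,0,0]}]' 1 30
python3 - <<'E'
from h import *
togo([.484,.234,.007])
p,d=snap('side','s1'); q,_=snap('top','t1')
a=cv2.resize(p[120:240,230:370],(560,480),interpolation=3);cv2.imwrite('pics/c1.png',a[:,:,::-1])
E
```

```text
clock: 1.72
tool_pos: [0.482, 0.2358, 0.1053]
tcp_rot: [-179.9, -0.1, 165.3]
ft_force: [0.3, 0.4, -0.1]
gripper_width: 0.0854
grip_force: 0.0
t 1.73 pos [482.  235.8 105.3] rpy [-1.7991e+02 -9.0000e-02  1.6526e+02] F [ 0.3  0.4 -0.1] w 85.4 grip 0.0
 togo mm [-2.5 -1.1 98.3] level twist [-0.09 -0.09  0.  ]
```

View pics/c1.png

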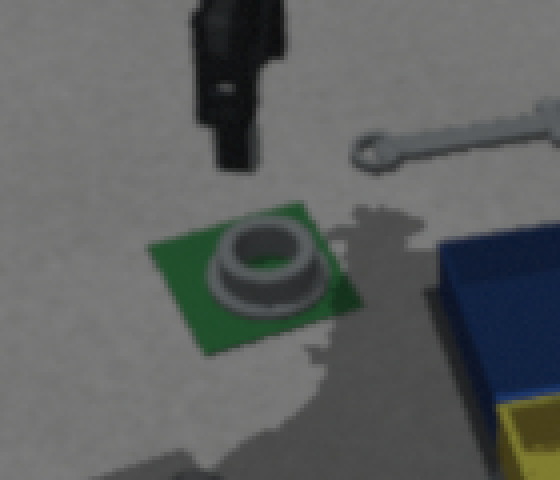

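The crop shows the target bushing on the pad, unobstructed (crop px 268,265), with the near finger still high above it. The other finger is hidden. I'll descend.

```bash

python3 -m handwheel '[{"xyz":[-2.5,-1,20],"twist":[0,0,0]},{"xyz":[0,0,25],"twist":[0,0,0]},{"xyz":[0,0,25],"twist":[0,0,0]},{"xyz":[0,0,18],"twist":[0,0,0]},{"xyz":[0,0,8],"twist":[0,0,0]},{"xyz":[0,0,0],"twist":[0,0,0]}]' 1 30
python3 -c "
from h import *
togo([.484,.234,.007])"
```

```text
clock: 2.58
tool_pos: [0.4852, 0.2341, 0.0104]
tcp_rot: [-180.0, -0.0, 165.2]
ft_force: [0.2, 0.3, 0.5]
gripper_width: 0.0854
grip_force: 0.0
t 2.58 pos [485.2 234.1  10.4] rpy [-1.7999e+02 -1.0000e-02  1.6523e+02] F [0.2 0.3 0.5] w 85.4 grip 0.0
 togo mm [ 1.1 -0.4  3.4] level twist [-0.01 -0.01  0.  ]
```

```bash

python3 -m handwheel '[{"xyz":[0,0,2],"twist":[0,0,0]},{"xyz":[0,0,0],"twist":[0,0,0]},{"xyz":[0,0,0],"twist":[0,0,0]},{"xyz":[0,0,0],"twist":[0,0,0]},{"xyz":[0,0,0],"twist":[0,0,0]}]' -1 40
python3 -c "
from h import *
togo([.484,.234,.007])"
```

```text
clock: 3.2
tool_pos: [0.4855, 0.2342, 0.0088]
tcp_rot: [180.0, 0.0, 165.2]
ft_force: [-1.3, -0.6, 6.7]
gripper_width: 0.052
grip_force: 42.1
t 3.2 pos [485.5 234.2   8.8] rpy [1.7997e+02 2.0000e-02 1.6522e+02] F [-1.3 -0.6  6.7] w 52.0 grip 42.1
 togo mm [ 1.4 -0.5  1.8] level twist [0.03 0.02 0.  ]
```

```bash

python3 -m handwheel '[{"xyz":[0,0,-5],"twist":[0,0,0]},{"xyz":[0,0,-20],"twist":[0,0,0]},{"xyz":[0,0,-30],"twist":[0,0,0]},{"xyz":[0,0,-30],"twist":[0,0,0]},{"xyz":[0,0,-20],"twist":[0,0,0]},{"xyz":[0,0,0],"twist":[0,0,0]}]' -1 40
python3 -c "
from h import *
togo([.432,.025,.11])"
```

```text
clock: 3.95
tool_pos: [0.4858, 0.2344, 0.1146]
tcp_rot: [179.9, 0.1, 165.2]
ft_force: [0.9, -0.6, -3.2]
gripper_width: 0.0518
grip_force: 42.9
t 3.95 pos [485.8 234.4 114.6] rpy [1.7989e+02 8.0000e-02 1.6523e+02] F [ 0.9 -0.6 -3.2] w 51.8 grip 42.9
 togo mm [  -1.4 -216.1    4.1] level twist [0.11 0.08 0.  ]
```

```bash

python3 -m handwheel '[{"xyz":[0,-15,0],"twist":[0,0,0]},{"xyz":[0,-35,0],"twist":[0,0,0]},{"xyz":[0,-45,0],"twist":[0,0,0]},{"xyz":[0,-45,0],"twist":[0,0,0]},{"xyz":[0,-40,0],"twist":[0,0,0]},{"xyz":[-1,-26,0],"twist":[0,0,0]},{"xyz":[0,-10,0],"twist":[0,0,0]},{"xyz":[0,0,0],"twist":[0,0,0]}]' -1 40
python3 - <<'E'
from h import *
togo([.432,.025,.11])
p,_=snap('side','s2'); snap('top','t2')
a=cv2.resize(p[180:300,210:350],(700,600),interpolation=3);cv2.imwrite('pics/c2.png',np.clip(a[:,:,::-1]*1.4,0,255).astype(np.uint8))
z=np.load('/tmp/s2.npz'); C=cloud('side',z['d']); print('proj tip',proj('side',[.432,.025,.08]))
s=sense()['tool_pos']
m=(z['d']>0)&(np.hypot(C[...,0]-s[0],C[...,1]-s[1])<.04)&(C[...,2]>.095)&(C[...,2]<.16); P=C[m]
print(np.histogram(P[:,2],bins=np.arange(.095,.161,.005)))
for lo,hi in((.106,.112),(.115,.128)):
    Q=P[(P[:,2]>lo)&(P[:,2]<hi)]; print(lo,len(Q),Q.min(0),Q.max(0))
E
```

```text
clock: 4.95
tool_pos: [0.4306, 0.0244, 0.1129]
tcp_rot: [-180.0, -0.0, 165.2]
ft_force: [0.7, 1.2, -3.4]
gripper_width: 0.0522
grip_force: 42.9
t 4.95 pos [430.6  24.4 112.9] rpy [-1.7997e+02 -4.0000e-02  1.6517e+02] F [ 0.7  1.2 -3.4] w 52.2 grip 42.9
 togo mm [-1.3  0.9  2.9] level twist [-0.03 -0.04  0.  ]
proj tip [277.85578151 239.34255991]
(array([  0,   0,  41, 238,  51,  50,  74, 115,  26,  17,  12,  12,   8]), array([0.095, 0.1  , 0.105, 0.11 , 0.115, 0.12 , 0.125, 0.13 , 0.135,
       0.14 , 0.145, 0.15 , 0.155, 0.16 ]))
0.106 154 [ 0.39553609 -0.01085222  0.10690941] [0.46237807 0.04158383 0.11198465]
0.115 129 [ 0.40477809 -0.01276108  0.11519814] [0.45405324 0.05351258 0.12798113]
```

View pics/c2.png

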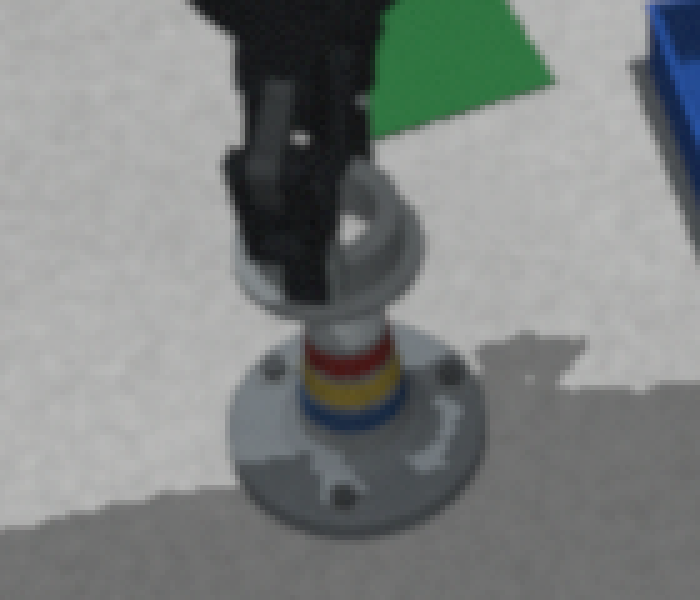

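The side crop shows the bushing held level over the gauge. The flange spans crop x 233 to 425, the taper's blue band 300 to 403 and the foot 228 to 488. I'll work out the lateral offset from these.

```bash
python3 - <<'E'
from h import *
from scipy.optimize import brentq
X=lambda u,y,z: brentq(lambda x: proj('side',[x,y,z])[0]-u,.3,.6)
print('flange',X(210+329/5,.024,.1095),'foot',X(210+358/5,.024,.010),'blue',X(210+351.5/5,.020,.033), 'red',X(210+348.5/5,.022,.061))
p=np.load('/tmp/t2.npz')['p']; b=proj('top',[.431,.025,.12]); print(b)
i,j=int(b[0]),int(b[1]); a=cv2.resize(p[j-60:j+60,i-70:i+70],(700,600),interpolation=3);cv2.imwrite('pics/c3.png',np.clip(a[:,:,::-1]*1.5,0,255).astype(np.uint8)); print(i-70,j-60)
# flange lowest edge v in side: y of front edge
K,R,t=cam('side')
for y in(.0225,.024,.0255): print(y,proj('side',[.429,y-.034,.107]),'foot',proj('side',[.432,y-.05,.0]))
E
```

```text
flange 0.4305418668039439 foot 0.4337741714870284 blue 0.43261113165599185 red 0.4337085011456386
[301.20971891 287.79685997]
231 227
0.0225 [276.59631696 245.22809355] foot [283.34758349 288.27430717]
0.024 [276.52898024 244.56843929] foot [283.27833983 287.62064632]
0.0255 [276.46179956 243.91031362] foot [283.209244   286.96838092]
```

View pics/c3.png

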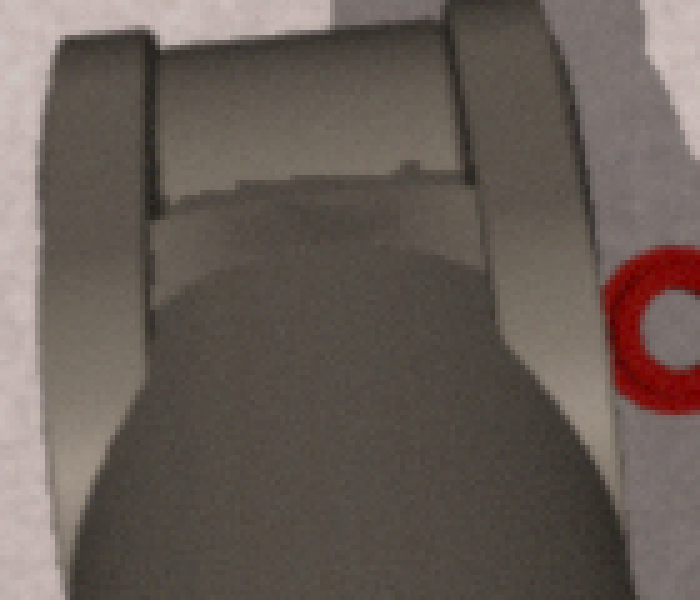

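The top view is blocked by the arm. From the side view, the bushing needs about +2.8 mm in x. I'll correct that, then lower it with force checks.

```bash

python3 -m handwheel '[{"xyz":[-2.6,1,0],"twist":[0,0,0]},{"xyz":[0,0,10],"twist":[0,0,0]},{"xyz":[0,0,10],"twist":[0,0,0]},{"xyz":[0,0,8],"twist":[0,0,0]},{"xyz":[0,0,3],"twist":[0,0,0]},{"xyz":[0,0,0],"twist":[0,0,0]}]' -1 40
python3 -c "
from h import *
togo([.4334,.0247,.0668])"
python3 -m handwheel '[{"xyz":[0,0,1.5],"twist":[0,0,0]},{"xyz":[0,0,1.5],"twist":[0,0,0]},{"xyz":[0,0,0],"twist":[0,0,0]}]'
python3 -m handwheel '[{"xyz":[0,0,1.5],"twist":[0,0,0]},{"xyz":[0,0,1.5],"twist":[0,0,0]},{"xyz":[0,0,0],"twist":[0,0,0]}]'
```

```text
clock: 5.8
tool_pos: [0.4337, 0.0251, 0.0821]
tcp_rot: [-180.0, -0.0, 165.2]
ft_force: [0.0, -0.2, -2.1]
gripper_width: 0.052
grip_force: 42.9
t 5.8 pos [433.7  25.1  82.1] rpy [-1.7998e+02 -2.0000e-02  1.6522e+02] F [ 0.  -0.2 -2.1] w 52.0 grip 42.9
 togo mm [ 0.2 -0.4 15.3] level twist [-0.02 -0.02  0.  ]
clock: 6.18
tool_pos: [0.4338, 0.0252, 0.0793]
tcp_rot: [180.0, -0.0, 165.2]
ft_force: [-0.1, 0.6, -2.4]
gripper_width: 0.0527
grip_force: 42.9
clock: 6.55
tool_pos: [0.4338, 0.0251, 0.0762]
tcp_rot: [-180.0, -0.0, 165.2]
ft_force: [-0.7, -0.4, -2.3]
gripper_width: 0.0523
grip_force: 42.9
```

Rim at about 70 mm with no contact yet. I'll carry on in small steps.

```bash

python3 -m handwheel '[{"xyz":[0,0,1],"twist":[0,0,0]},{"xyz":[0,0,1],"twist":[0,0,0]},{"xyz":[0,0,0],"twist":[0,0,0]}]'|egrep 'pos|force'
python3 -m handwheel '[{"xyz":[0,0,1],"twist":[0,0,0]},{"xyz":[0,0,1],"twist":[0,0,0]},{"xyz":[0,0,0],"twist":[0,0,0]}]'|egrep 'pos|force'
```

```text
tool_pos: [0.4338, 0.0251, 0.0742]
ft_force: [-0.6, -0.1, -3.1]
grip_force: 42.9
tool_pos: [0.4338, 0.0251, 0.0722]
ft_force: [-0.1, -0.8, -1.8]
grip_force: 42.9
```

```bash

python3 -m handwheel '[{"xyz":[0,0,1],"twist":[0,0,0]},{"xyz":[0,0,1],"twist":[0,0,0]},{"xyz":[0,0,0],"twist":[0,0,0]}]'|egrep 'pos|force'
```

```text
tool_pos: [0.4338, 0.0251, 0.0702]
ft_force: [0.0, 0.6, -2.4]
grip_force: 42.9
```

```bash

python3 -m handwheel '[{"xyz":[0,0,1],"twist":[0,0,0]},{"xyz":[0,0,0],"twist":[0,0,0]}]'|egrep 'pos|force'
python3 -m handwheel '[{"xyz":[0,0,1],"twist":[0,0,0]},{"xyz":[0,0,0],"twist":[0,0,0]}]'|egrep 'pos|force'
```

```text
tool_pos: [0.4338, 0.0252, 0.0692]
ft_force: [0.1, 0.1, -2.8]
grip_force: 42.9
tool_pos: [0.4338, 0.0252, 0.0683]
ft_force: [0.9, 0.0, -3.3]
grip_force: 42.9
```

```bash

python3 -m handwheel '[{"xyz":[0,0,1],"twist":[0,0,0]},{"xyz":[0,0,0],"twist":[0,0,0]}]'|egrep 'pos|force'

```

```text
tool_pos: [0.4338, 0.0251, 0.0672]
ft_force: [0.3, 0.7, -3.3]
grip_force: 42.9
```

```bash

python3 -m handwheel '[{"xyz":[0,0,1],"twist":[0,0,0]},{"xyz":[0,0,0],"twist":[0,0,0]}]'|egrep 'pos|force'

```

```text
tool_pos: [0.4338, 0.0252, 0.0663]
ft_force: [1.1, 0.0, -2.3]
grip_force: 42.9
```

```bash

python3 -m handwheel '[{"xyz":[0,0,1],"twist":[0,0,0]},{"xyz":[0,0,1],"twist":[0,0,0]},{"xyz":[0,0,0],"twist":[0,0,0]}]'|egrep 'pos|force'

```

```text
tool_pos: [0.4338, 0.0251, 0.0642]
ft_force: [-0.8, -0.3, -3.6]
grip_force: 42.9
```

```bash

python3 -m handwheel '[{"xyz":[0,0,1],"twist":[0,0,0]},{"xyz":[0,0,0],"twist":[0,0,0]}]'|egrep 'pos|force'

```

```text
tool_pos: [0.4338, 0.0251, 0.0633]
ft_force: [-0.9, -0.7, -2.0]
grip_force: 42.9
```

```bash

python3 -m handwheel '[{"xyz":[0,0,1],"twist":[0,0,0]},{"xyz":[0,0,0],"twist":[0,0,0]}]'|egrep 'pos|force'

```

```text
tool_pos: [0.4338, 0.0251, 0.0623]
ft_force: [-0.7, -0.2, -2.8]
grip_force: 42.9
```

```bash

python3 -m handwheel '[{"xyz":[0,0,1],"twist":[0,0,0]},{"xyz":[0,0,0],"twist":[0,0,0]}]'|egrep 'pos|force'

```

```text
tool_pos: [0.4338, 0.0252, 0.0612]
ft_force: [-0.3, 0.6, -3.1]
grip_force: 42.9
```

```bash

python3 -m handwheel '[{"xyz":[0,0,1],"twist":[0,0,0]},{"xyz":[0,0,0],"twist":[0,0,0]}]'|egrep 'pos|force'

```

```text
tool_pos: [0.4338, 0.0251, 0.0602]
ft_force: [-0.3, 0.0, -2.8]
grip_force: 42.9
```

```bash

python3 -m handwheel '[{"xyz":[0,0,1],"twist":[0,0,0]},{"xyz":[0,0,0],"twist":[0,0,0]}]'|egrep 'pos|force'

```

```text
tool_pos: [0.4338, 0.0251, 0.0592]
ft_force: [0.5, 0.9, -3.3]
grip_force: 42.9
```

```bash

python3 -m handwheel '[{"xyz":[0,0,1],"twist":[0,0,0]},{"xyz":[0,0,0],"twist":[0,0,0]}]'|egrep 'pos|force'

```

```text
tool_pos: [0.4338, 0.0252, 0.0582]
ft_force: [0.9, -0.2, -2.8]
grip_force: 42.9
```

```bash

python3 -m handwheel '[{"xyz":[0,0,1],"twist":[0,0,0]},{"xyz":[0,0,0],"twist":[0,0,0]}]'|egrep 'pos|force'

```

```text
tool_pos: [0.4338, 0.0251, 0.0573]
ft_force: [0.3, 0.1, -3.2]
grip_force: 42.9
```

```bash

python3 -m handwheel '[{"xyz":[0,0,1],"twist":[0,0,0]},{"xyz":[0,0,0],"twist":[0,0,0]}]'|egrep 'pos|force'

```

```text
tool_pos: [0.4337, 0.0251, 0.0562]
ft_force: [-0.2, -0.5, -2.6]
grip_force: 42.9
```

```bash

python3 -m handwheel '[{"xyz":[0,0,1],"twist":[0,0,0]},{"xyz":[0,0,0],"twist":[0,0,0]}]'|egrep 'pos|force'

```

```text
tool_pos: [0.4337, 0.0251, 0.0552]
ft_force: [-0.9, -1.2, -3.1]
grip_force: 42.9
```

```bash

python3 -m handwheel '[{"xyz":[0,0,1],"twist":[0,0,0]},{"xyz":[0,0,0],"twist":[0,0,0]}]'|egrep 'pos|force'

```

```text
tool_pos: [0.4337, 0.025, 0.0542]
ft_force: [-1.7, -2.5, -0.8]
grip_force: 43.0
```

Contact at rim height of about 48 mm, with a lateral force of (-1.7,-2.5) N. I'll shift with it and see whether the bushing descends further.

```bash

python3 -m handwheel '[{"xyz":[0.2,-0.4,0],"twist":[0,0,0]},{"xyz":[0,0,0],"twist":[0,0,0]}]'|egrep 'pos|force'
python3 -c "
from h import *
print(np.mean([0],0)); s=sense(); print(s['moment'].round(2),s['ft_force'].round(2))"

```

```text
tool_pos: [0.4336, 0.025, 0.0544]
ft_force: [-1.1, 0.0, -1.6]
grip_force: 43.0
0.0
[ 0.    0.17 -0.06] [-1.11  0.04 -1.57]
```

```bash

python3 -m handwheel '[{"xyz":[0,0,0.5],"twist":[0,0,0]},{"xyz":[0,0,0],"twist":[0,0,0]}]'|egrep 'pos|force'

```

```text
tool_pos: [0.4337, 0.0249, 0.0539]
ft_force: [-1.8, 0.8, -1.2]
grip_force: 43.1
```

```bash

python3 -m handwheel '[{"xyz":[0.4,0,0],"twist":[0,0,0]},{"xyz":[0,0,0],"twist":[0,0,0]}]'|egrep 'pos|force'

```

```text
tool_pos: [0.4335, 0.025, 0.0539]
ft_force: [0.8, 0.0, -0.7]
grip_force: 43.0
```

```bash

python3 -m handwheel '[{"xyz":[0,0,0.6],"twist":[0,0,0]},{"xyz":[0,0,0],"twist":[0,0,0]}]'|egrep 'pos|force'

```

```text
tool_pos: [0.4335, 0.025, 0.0533]
ft_force: [1.0, 0.5, -0.0]
grip_force: 43.3
```

Lateral force is now about zero and the bushing stops at rim height of about 47.5 mm. I'll release it slightly so it can seat itself.

```bash

python3 -m handwheel '[{"xyz":[0,0,0],"twist":[0,0,0]},{"xyz":[0,0,0],"twist":[0,0,0]},{"xyz":[0,0,0],"twist":[0,0,0]},{"xyz":[0,0,0],"twist":[0,0,0]}]' 0.38 20
python3 - <<'E'
from h import *
p,_=snap('side','s3'); s=sense(); print(s['moment'])
a=cv2.resize(p[180:300,210:350],(700,600),interpolation=3);cv2.imwrite('pics/c4.png',np.clip(a[:,:,::-1]*1.4,0,255).astype(np.uint8))
E
```

```text
clock: 13.05
tool_pos: [0.4331, 0.0249, 0.0532]
tcp_rot: [-180.0, -0.0, 165.2]
ft_force: [-0.0, 0.4, 0.3]
gripper_width: 0.059
grip_force: 0.0
[6.61595708e-05 4.77728752e-02 4.68857115e-03]
```

View pics/c4.png

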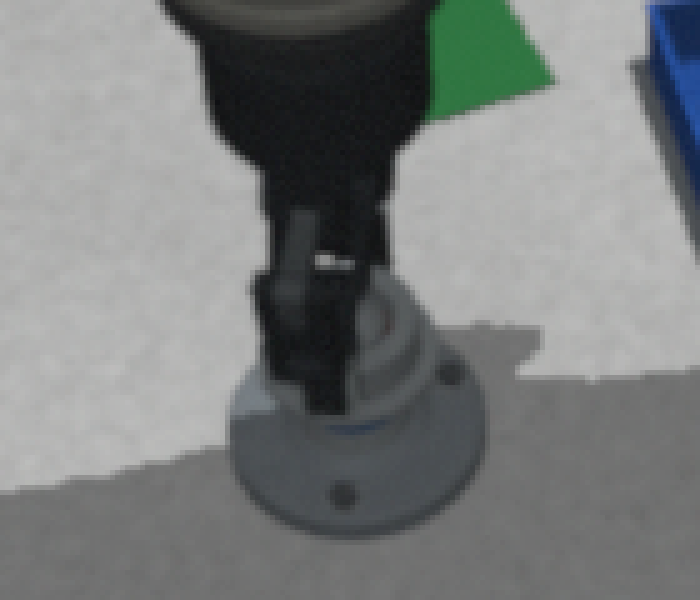

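The crop shows the bushing level on the taper, with its front rim at about (350,420) and a sliver of blue just visible below it. Now I'll press lightly.

```bash

python3 -m handwheel '[{"xyz":[0,0,1],"twist":[0,0,0]},{"xyz":[0,0,1],"twist":[0,0,0]},{"xyz":[0,0,0],"twist":[0,0,0]}]'|egrep 'pos|force'
```

```text
tool_pos: [0.4331, 0.0249, 0.0511]
ft_force: [0.4, 1.5, -0.3]
grip_force: 0.0
```

```bash

python3 -m handwheel '[{"xyz":[0,0,1],"twist":[0,0,0]},{"xyz":[0,0,0],"twist":[0,0,0]}]'|egrep 'pos|force'
```

```text
tool_pos: [0.4331, 0.0249, 0.0502]
ft_force: [-0.7, 0.3, -0.6]
grip_force: 0.0
```

```bash

python3 -m handwheel '[{"xyz":[0,0,0.7],"twist":[0,0,0]},{"xyz":[0,0,0],"twist":[0,0,0]}]'|egrep 'pos|force'
```

```text
tool_pos: [0.4331, 0.0249, 0.0495]
ft_force: [-0.1, 0.2, 0.2]
grip_force: 0.0
```

```bash

python3 -m handwheel '[{"xyz":[0,0,0.7],"twist":[0,0,0]},{"xyz":[0,0,0],"twist":[0,0,0]}]'|egrep 'pos|force'
```

```text
tool_pos: [0.4331, 0.0249, 0.0488]
ft_force: [-0.5, 0.0, -0.2]
grip_force: 0.0
```

```bash

python3 -m handwheel '[{"xyz":[0,0,0.5],"twist":[0,0,0]},{"xyz":[0,0,0],"twist":[0,0,0]}]'|egrep 'pos|force'
```

```text
tool_pos: [0.4331, 0.0249, 0.0483]
ft_force: [-0.3, -0.2, -0.3]
grip_force: 0.0
```

```bash

python3 -m handwheel '[{"xyz":[0,0,0.5],"twist":[0,0,0]},{"xyz":[0,0,0],"twist":[0,0,0]}]'|egrep 'pos|force'
```

```text
tool_pos: [0.4332, 0.0249, 0.0478]
ft_force: [0.8, -0.1, 0.6]
grip_force: 0.1
```

```bash

python3 -m handwheel '[{"xyz":[0,0,0.4],"twist":[0,0,0]},{"xyz":[0,0,0],"twist":[0,0,0]}]'|egrep 'pos|force'
```

```text
tool_pos: [0.4332, 0.0249, 0.0475]
ft_force: [-0.2, -1.1, 3.4]
grip_force: 1.4
```

```bash

python3 -m handwheel '[{"xyz":[0,0,0.3],"twist":[0,0,0]},{"xyz":[0,0,0],"twist":[0,0,0]}]'|egrep 'pos|force'
```

```text
tool_pos: [0.4332, 0.025, 0.0472]
ft_force: [-1.2, -0.6, 5.3]
grip_force: 2.5
```

```bash

python3 -m handwheel '[{"xyz":[0,0,0.3],"twist":[0,0,0]},{"xyz":[0,0,0],"twist":[0,0,0]}]'|egrep 'pos|force'
```

```text
tool_pos: [0.4332, 0.0249, 0.0469]
ft_force: [-1.4, 0.2, 7.2]
grip_force: 3.4
```

```bash

python3 -m handwheel '[{"xyz":[0,0,0.2],"twist":[0,0,0]},{"xyz":[0,0,0],"twist":[0,0,0]},{"xyz":[0,0,0],"twist":[0,0,0]}]'|egrep 'pos|force'
python3 - <<'E'
from h import *
F=[]
for k in range(4):
    p,d=camera('side'); s=sense(); F.append(np.r_[s['ft_force'],s['moment'],s['tool_pos']*1e3])
print(np.mean(F,0).round(2))
C=cloud('side',d); m=(d>0)&(np.hypot(C[...,0]-.4332,C[...,1]-.0249)<.045)&(C[...,1]<.025)
m&=(C[...,0]>.445)|(C[...,1]<-.002)
P=C[m]; h,e=np.histogram(P[:,2],bins=np.arange(0,.09,.003)); print([(round(a*1e3),b) for a,b in zip(e,h)])
E
```

```text
tool_pos: [0.4333, 0.025, 0.0468]
ft_force: [-1.6, -0.4, 8.0]
grip_force: 4.4
[-1.6800e+00 -6.8000e-01  8.8400e+00 -1.0000e-01  3.7000e-01  1.0000e-02
  4.3324e+02  2.4930e+01  4.6780e+01]
[(0, np.int64(0)), (3, np.int64(0)), (6, np.int64(2)), (9, np.int64(146)), (12, np.int64(181)), (15, np.int64(35)), (18, np.int64(12)), (21, np.int64(5)), (24, np.int64(3)), (27, np.int64(0)), (30, np.int64(0)), (33, np.int64(0)), (36, np.int64(0)), (39, np.int64(0)), (42, np.int64(1)), (45, np.int64(10)), (48, np.int64(37)), (51, np.int64(59)), (54, np.int64(14)), (57, np.int64(9)), (60, np.int64(23)), (63, np.int64(27)), (66, np.int64(25)), (69, np.int64(42)), (72, np.int64(18)), (75, np.int64(7)), (78, np.int64(6)), (81, np.int64(2)), (84, np.int64(0))]
```

Pressed at 8.8 N mean. Depth puts the flange top near 52 mm and the upper rim near 71 mm, so the lower rim is at about 47 mm, which is yellow (36 mm bore). I'll back off, regrip and lift.

```bash

python3 -m handwheel '[{"xyz":[0,0,-3],"twist":[0,0,0]},{"xyz":[0,0,-3.3],"twist":[0,0,0]},{"xyz":[0,0,0],"twist":[0,0,0]}]'|egrep 'pos|force'
python3 -m handwheel '[{"xyz":[0,0,0],"twist":[0,0,0]},{"xyz":[0,0,0],"twist":[0,0,0]},{"xyz":[0,0,0],"twist":[0,0,0]},{"xyz":[0,0,0],"twist":[0,0,0]}]' -1 40
python3 -m handwheel '[{"xyz":[0,0,-2],"twist":[0,0,0]},{"xyz":[0,0,-8],"twist":[0,0,0]},{"xyz":[0,0,-15],"twist":[0,0,0]},{"xyz":[0,0,-20],"twist":[0,0,0]},{"xyz":[0,0,-15],"twist":[0,0,0]},{"xyz":[0,0,0],"twist":[0,0,0]}]' 
python3 - <<'E'
from h import *
togo([.652,.032,.12])
d=np.load('/tmp/t0.npz')['d']; C=cloud('top',d); p=np.load('/tmp/t0.npz')['p'].astype(int)
m=(p[...,0]>110)&(p[...,1]>90)&(p[...,2]<60)&(C[...,0]>.5)&(d>0)&(abs(C[...,1])<.15)
x,y=C[m][:,0],C[m][:,1]; z=C[m][:,2]; r=cv2.minAreaRect(C[m][:,:2].astype(np.float32)*1000); print(r)
f=m&(C[...,2]<.012); print('floor',C[f].mean(0))
E
```

```text
tool_pos: [0.4333, 0.025, 0.0531]
ft_force: [-0.7, -0.2, -0.3]
grip_force: 0.0
clock: 16.92
tool_pos: [0.4333, 0.025, 0.053]
tcp_rot: [180.0, 0.0, 165.2]
ft_force: [-1.4, -0.8, 4.9]
gripper_width: 0.0527
grip_force: 40.8
clock: 17.68
tool_pos: [0.4336, 0.025, 0.1138]
tcp_rot: [179.9, 0.1, 165.2]
ft_force: [-0.5, -0.4, -1.9]
gripper_width: 0.0524
grip_force: 42.5
t 17.68 pos [433.6  25.  113.8] rpy [1.7994e+02 8.0000e-02 1.6523e+02] F [-0.5 -0.4 -1.9] w 52.4 grip 42.5
 togo mm [-209.5   62.4   -5.8] level twist [0.06 0.08 0.  ]
((651.0046997070312, 33.77342224121094), (121.98301696777344, 120.10572814941406), 5.368497848510742)
floor [0.6554831  0.03267857 0.00599899]
```

```bash

python3 -m handwheel '[{"xyz":[-15,5,0],"twist":[0,0,0]},{"xyz":[-35,11,0],"twist":[0,0,0]},{"xyz":[-45,13,0],"twist":[0,0,0]},{"xyz":[-45,13,0],"twist":[0,0,0]},{"xyz":[-38,11,0],"twist":[0,0,0]},{"xyz":[-22,7,0],"twist":[0,0,0]},{"xyz":[-8,3,0],"twist":[0,0,0]},{"xyz":[0,0,0],"twist":[0,0,0]}]'
python3 - <<'E'
from h import *
togo([.651,.033,.016])
p,_=snap('side','s5')
a=cv2.resize(p[150:310,310:500],(713,600),interpolation=3);cv2.imwrite('pics/c5.png',np.clip(a[:,:,::-1]*1.4,0,255).astype(np.uint8))
E
```

```text
clock: 18.68
tool_pos: [0.6501, 0.0327, 0.1119]
tcp_rot: [-180.0, -0.1, 165.2]
ft_force: [-0.6, -0.9, -3.3]
gripper_width: 0.0523
grip_force: 42.5
t 18.68 pos [650.1  32.7 111.9] rpy [-1.7996e+02 -7.0000e-02  1.6522e+02] F [-0.6 -0.9 -3.3] w 52.3 grip 42.5
 togo mm [-0.9  0.6 95.9] level twist [-0.04 -0.07  0.  ]
```

View pics/c5.png

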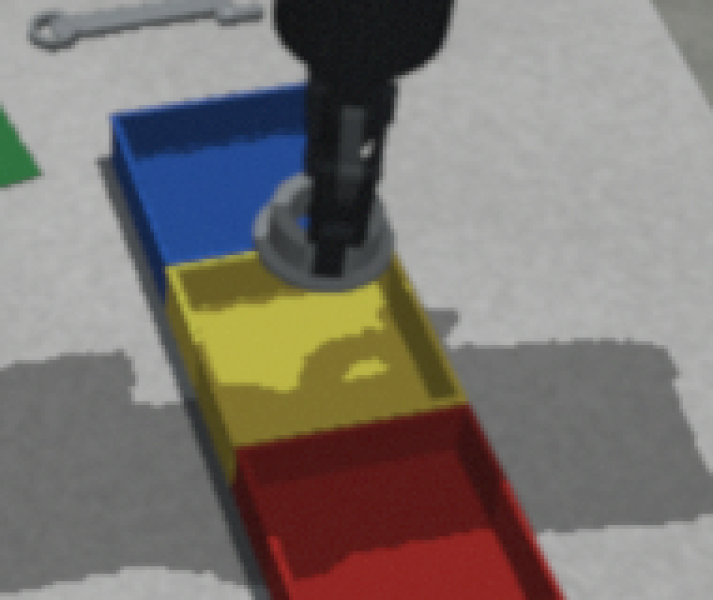

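The bushing is held level above the yellow bin (crop px 325,240; the height makes it look shifted back). I'll lower it, then feel for the floor.

```bash

python3 -m handwheel '[{"xyz":[-1,0.5,15],"twist":[0,0,0]},{"xyz":[0,0,25],"twist":[0,0,0]},{"xyz":[0,0,25],"twist":[0,0,0]},{"xyz":[0,0,18],"twist":[0,0,0]},{"xyz":[0,0,8],"twist":[0,0,0]},{"xyz":[0,0,2],"twist":[0,0,0]},{"xyz":[0,0,0],"twist":[0,0,0]},{"xyz":[0,0,0],"twist":[0,0,0]}]'
python3 -m handwheel '[{"xyz":[0,0,1],"twist":[0,0,0]},{"xyz":[0,0,0.7],"twist":[0,0,0]},{"xyz":[0,0,0],"twist":[0,0,0]}]'|egrep 'pos|force'
```

```text
clock: 19.73
tool_pos: [0.6519, 0.0331, 0.0206]
tcp_rot: [180.0, 0.1, 165.2]
ft_force: [0.0, 0.0, -2.3]
gripper_width: 0.052
grip_force: 42.5
tool_pos: [0.6514, 0.0331, 0.0182]
ft_force: [-0.6, 0.5, -3.1]
grip_force: 42.6
```

```bash

python3 -m handwheel '[{"xyz":[0,0,0.7],"twist":[0,0,0]},{"xyz":[0,0,0],"twist":[0,0,0]}]'|egrep 'pos|force'
```

```text
tool_pos: [0.6514, 0.033, 0.0174]
ft_force: [-0.4, 0.1, -3.3]
grip_force: 42.6
```

```bash

python3 -m handwheel '[{"xyz":[0,0,1],"twist":[0,0,0]},{"xyz":[0,0,1],"twist":[0,0,0]},{"xyz":[0,0,0],"twist":[0,0,0]}]'|egrep 'pos|force'
```

```text
tool_pos: [0.6514, 0.033, 0.0154]
ft_force: [0.1, 0.1, -2.6]
grip_force: 42.6
```

```bash

python3 -m handwheel '[{"xyz":[0,0,1],"twist":[0,0,0]},{"xyz":[0,0,0],"twist":[0,0,0]}]'|egrep 'pos|force'
```

```text
tool_pos: [0.6514, 0.033, 0.0144]
ft_force: [-1.1, -0.8, -3.6]
grip_force: 42.6
```

```bash

python3 -m handwheel '[{"xyz":[0,0,0.7],"twist":[0,0,0]},{"xyz":[0,0,0],"twist":[0,0,0]}]'|egrep 'pos|force'
```

```text
tool_pos: [0.6514, 0.033, 0.0138]
ft_force: [-0.1, -0.1, -1.8]
grip_force: 42.6
```

```bash

python3 -m handwheel '[{"xyz":[0,0,0.7],"twist":[0,0,0]},{"xyz":[0,0,0],"twist":[0,0,0]}]'|egrep 'pos|force'
```

```text
tool_pos: [0.6515, 0.033, 0.0131]
ft_force: [-0.6, 0.1, -1.8]
grip_force: 42.6
```

```bash

python3 -m handwheel '[{"xyz":[0,0,0.4],"twist":[0,0,0]},{"xyz":[0,0,0],"twist":[0,0,0]}]'|egrep 'pos|force'
```

```text
tool_pos: [0.6517, 0.033, 0.013]
ft_force: [-0.3, -0.2, 1.1]
grip_force: 43.0
```

The bushing is on the bin floor. I'll release part way (to stay clear of the walls), rise and check.

```bash

python3 -m handwheel '[{"xyz":[0,0,0],"twist":[0,0,0]},{"xyz":[0,0,0],"twist":[0,0,0]},{"xyz":[0,0,0],"twist":[0,0,0]}]' 0.5 20
python3 -m handwheel '[{"xyz":[0,0,-5],"twist":[0,0,0]},{"xyz":[0,0,-20],"twist":[0,0,0]},{"xyz":[0,0,-35],"twist":[0,0,0]},{"xyz":[0,0,-45],"twist":[0,0,0]},{"xyz":[0,0,-40],"twist":[0,0,0]},{"xyz":[0,0,-25],"twist":[0,0,0]},{"xyz":[0,0,0],"twist":[0,0,0]}]'
python3 - <<'E'
from h import *
p,_=snap('side','s6'); cv2.imwrite('pics/f.png',np.clip(p[:,:,::-1]*1.3,0,255).astype(np.uint8))
E
```

```text
clock: 22.1
tool_pos: [0.6514, 0.033, 0.0127]
tcp_rot: [-180.0, -0.0, 165.2]
ft_force: [0.8, 0.7, 0.1]
gripper_width: 0.0639
grip_force: 0.0
clock: 22.98
tool_pos: [0.6526, 0.033, 0.1864]
tcp_rot: [179.9, 0.2, 165.2]
ft_force: [0.4, -0.3, -0.4]
gripper_width: 0.064
grip_force: 0.0
```

View pics/f.png

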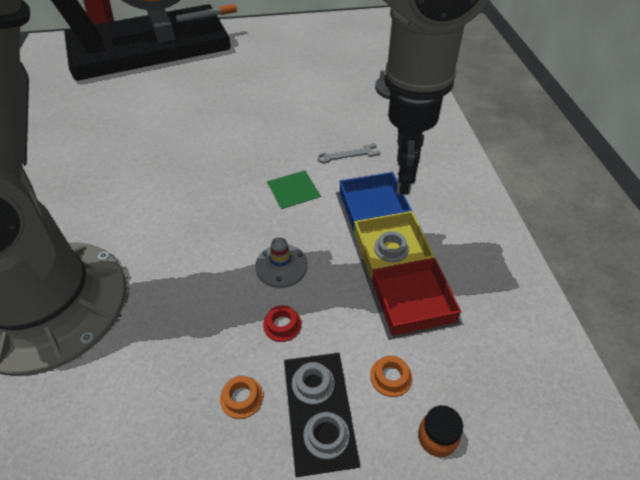

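The bushing lies flat in the yellow bin at (392,246). Everything else is where it was, and the gripper is clear.

```bash
python3 -c "
from cell import *
print(finish_job())"
```

```text
the job is handed in; nothing more can be done
None
```

The bushing on the green pad came to rest on the yellow band (lower rim about 47 mm up, so a 36 mm bore) under a press of about 9 N; it now lies flat in the yellow bin, nothing else was moved, and the job is handed in.

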